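Check both corner springs of the sherd tilt stage

TASK

Check the two springs of the tilt stage before its sherd is photographed: with the fingertips press the yellow corner pad down until that corner's pointer is level with the red mark on its scale, keep it there for about a second without running past the mark, and let go so that the corner springs back up. Then do the same with the blue corner pad and its own mark. Press one corner at a time, pick nothing up, and leave the sherd on the plate and the things around the stage where they are.

Things in the scene. Friction and masses are not known exactly. Their poses are not given: they have to be found in the camera images.
- tilt_stage: Fixed stage: dark steel base 170 x 196 x 10 mm (97 mm to -x, 73 mm to +x of the origin) with a spring-backed plate and two upright white scales. Origin on the table under the plate's middle; x to the back of the stage, y to its left, z up. Scales: strips 16 mm wide, 4 thick, tops 91 mm above the table, outside the front corners at x = -82, y = +81 (yellow) and -81 mm (blue).
- tilt_plate: Tilting aluminium plate 130 x 140 x 8 mm, level at rest, top 78 mm above the table. Origin: ball pivot under its back edge, at (50, 0, 70) mm in the stage's frame, same axes. Pressing a front corner pad tilts it about the line from pivot to the other front pad, which stays up. About 4 N starts a corner moving, 8 N at its stop, 25 mm down; let go, it springs back up in about 0.5 s.
- yellow_axis (a joint): Tilt of the plate by the yellow (front left) corner, rad: 0 = up at rest, 0.26 = lower stop. The yellow pad goes down about 96 mm per rad, its pointer's tip about 127 mm per rad.
- blue_axis (a joint): The same for the blue (front right) corner.
- yellow_pad (a point): Middle of the top of the yellow pad, a slightly domed disc 22 mm across and 6.5 mm high on the plate's front left corner; its top is 84.5 mm above the table when up.
- blue_pad (a point): Middle of the top of the blue pad, the same disc on the plate's front right corner.
- yellow_pointer (a point): Tip of the thin green pointer that sticks out diagonally 36 mm from the yellow pad's centre, away from the pivot, and ends beside the left scale; 74 mm above the table at rest. It drops 1.32 mm for each mm that the pad is pressed.
- blue_pointer (a point): Tip of the like pointer of the blue corner, beside the right scale.
- yellow_mark: Red mark, a small clip on the left scale, beside the yellow pointer, set 11 to 23 mm below the pointer's rest height. Origin at the inner end of its 3 mm high bar, at half its height: the pointer is to come level with it. It does not move.
- blue_mark: The red mark of the blue corner on the right scale, set at its own height, 11 to 23 mm below the rest of the blue pointer. Origin as for the other mark. It does not move.
- specimen: Loose brown pottery sherd, 28 x 29 x 12 mm, lying on the plate near its middle; origin at its underside. To be left lying there.
- white_jar: Loose white open jar, 47 mm across, 54 mm high, left of the stage; origin at the centre of its underside. To be left alone.
- vial: Loose small glass vial with a black cap, 23 mm across, 51 mm high, left behind the stage; origin at the centre of its underside. To be left alone.
- dropper: Loose brown dropper bottle, 33 mm across, 97 mm high, right of the stage; origin at the centre of its underside. To be left alone.
- dish: Loose petri dish with two sherds in it, 86 mm across, 13 mm high, right of the stage near the table's front edge; origin at the centre of its underside. To be left alone.

How it is judged:
By the outcome, as a careful person would: the job done as asked, in the order asked, and still so for the second after the job is handed in, with the robot touching nothing.
It also fails if it takes over 51 s, if anything falls off the work surface, if the arm or the gripper's body presses on something with over 40 N, if the wrist force passes 120 N, or if a joint passes its speed limit or range.

ROBOT

A 7-joint arm with a two-finger parallel gripper is mounted at the origin on a cart in front of the work surface, level with it; the furniture and walls round the work are solid. World frame = base frame: x ahead of the robot, y to its left, z up, the work surface at z = 0. Lengths are in m, angles in rad, forces in N, time in s.
With the tool pointing down it reaches from about 0.425 to 0.875 m from the base axis. Payload 4.7 kg.
Tool frame: the origin (TCP) lies on the centre line of the jaws, within the pads' length; the fingertips stand 19 mm ahead of it and the grasp point (between the pads) is the TCP; x points along the fingers, z is the direction in which the jaws open and shut, and the axes are right-handed (so a half turn about x gives the same grasp; the last joint's range is limited). The gripper opens to 87 mm and grips with 3 to 60 N. Pads are 19 mm wide; open, the fingers measure 117 mm over their backs; the gripper's body (75 mm by 190 mm) begins 51 mm behind the grasp point.
Start: joints at [-1.211, 0.321, -0.07, 1.45, 0.023, 1.371, -0.057], TCP at [0.22, 0.612, 0.213] pointing down, gripper open.
Joint ranges: [-2.86, 2.86], [-0.3, 2.09], [-1.38, 1.24], [0.06, 2.45], [-1.56, 4.7], [0.09, 2.05], [-2.69, 2.69]. Speed limits (rad/s): [2.57, 2.57, 3.14, 3.14, 3.14, 3.14, 3.14].

INTERFACE

Orientations are given as a rotation vector (axis times angle).
In Python, from bench import get_state, get_image, camera_info, close_job gives the robot as it stands.
- The arm moves only by the tool jog_arm, never from a script. Its argument "targets" is a list of rows, each a list of 7 numbers: the turn, a rotation vector about the tool's x, y, z in degrees, then the shift along the tool's x, y, z in cm, then the finger opening in cm, from 0 to 8.7. In form: [[wx, wy, wz, tx, ty, tz, jaw], ...]. A call has 1 to 10 rows; each row shifts and turns the commanded pose from where the row before left it, along the tool's axes as they then stand; what a row does not reach is not made up. A row lasts 1/8 s, in which the tool goes at most 62.5 mm and 10.7 degrees, less where a joint would pass 70% of its speed; a pose out of reach is approached as far as the arm can. A call is refused whole if a number of a shift passes 6.25 or a number of a turn 10.7, either way. A call with a gripper value outside its range is refused whole. The fingers move at their own pace and stop on an object; "squeeze" is the grip in N (left out, the last holds). Time passes only in rows, so rows that do not move let the fingers close. It gives the time, the measured TCP pose, the force and the opening at its end, in the units of the state.
- get_state(): the state, without advancing time (a new reading comes with each control period).
- get_image(name): name is "side" or "top" or "wrist"; returns (picture, depth): 400x640x3 uint8, red, green, blue; 400x640 float32, m along the optical axis (not along the pixel's ray), 0 where there is no reading.
- camera_info(name): a dict with "intrinsics" (3x3 intrinsics, pixels), "world_from_camera" (4x4, takes a point from camera to world coordinates); the wrist camera has in their place "mount" (4x4, takes a point from camera to tool coordinates, whose origin is the TCP and whose axes are the tool frame's). Camera axes: x right, y up, looking along -z (the intrinsics and any distortion apply to the point x, -y, -z); pixel columns grow to the right and rows downward; lengths in m; the calibration is good to about 2 mm. A picture is of the moment at which its call begins: read the wrist's pose just before it. camera_info takes no time and is no camera call.
- close_job(): hands the job in, once; it reports no verdict.
The state is a dict: "time": time; "joint_positions": joint angles; "qd": joint speeds; "joint_torque": joint torques, N m; "position": TCP position; "tool_rot": TCP orientation; "ft_force": force on the tool from outside, world axes, zero at the start; "torque": the same for the moment, N m; "grip_width": opening from 0.0 (shut) to 1.0 (fully open).
Only numpy, scipy, OpenCV 4.12 (cv2) and the standard library are available. Lean on these libraries where they do the work, as an engineer would, in place of code of your own. Each camera call takes 0.05 s, during which the arm holds its last target.

## Working session

There is one attempt and no reset: what is moved stays moved. The work goes in short steps, Python scripts to look and compute and a tool call to move; the robot and the scene stay as the last step left them, time stands still between calls to the robot, and variables do not carry over. Pictures are saved under pics/ and viewed, and the job is handed in when it is done.

Besides the shell and the picture viewer there is one more tool, called after "Call:" in YAML: its name, and indented under it one key for each argument. jog_arm: Moves the arm, as the interface text tells. Its arguments: {"type":"object","properties":{"targets":{"type":"array"},"squeeze":{"type":"number"}},"required":["targets"]}

```bash
mkdir -p pics; ls
python3 - <<'E'
from bench import *
import cv2,numpy as np
s=get_state();print(s)
for n in("side","top","wrist"):
    im,d=get_image(n);cv2.imwrite(f"pics/{n}0.png",im[:,:,::-1]);np.savez(f"{n}0.npz",im=im,d=d);print(n,camera_info(n))
E
```

```text
pics
{'time': 0.0, 'joint_positions': array([-1.21091   ,  0.32185903, -0.07011211,  1.45168705,  0.02259778,
        1.3707766 , -0.05687132]), 'qd': array([-0.0001515 ,  0.00070325, -0.00140026, -0.00049311, -0.00018661,
        0.00043011, -0.00077018]), 'joint_torque': array([ 3.09953816e-05, -4.91286063e+01, -4.03533652e-01, -3.12527275e+01,
       -6.38065115e-02,  4.37069067e-02,  1.76980120e-04]), 'position': array([0.22014537, 0.61097569, 0.21183228]), 'tool_rot': array([-0.95207463,  1.35472217,  0.95011184]), 'ft_force': array([-0.56407449, -0.22425653,  0.92860614]), 'torque': array([-0.02817758,  0.0230894 ,  0.05765427]), 'grip_width': 0.9990396837323176}
side {'intrinsics': array([[384.01123925,   0.        , 318.04066411],
       [  0.        , 384.01123925, 200.041897  ],
       [  0.        ,   0.        ,   1.        ]]), 'world_from_camera': array([[-0.9749108 ,  0.09216715, -0.20261823,  0.30410114],
       [-0.22242763, -0.4387479 ,  0.87064702,  0.72021565],
       [-0.00865326,  0.89387107,  0.44824059,  0.51585755],
       [ 0.        ,  0.        ,  0.      
[... 287 characters left out ...]
99961835,  0.02166436, -0.01714084, -0.14761451],
       [-0.01311272,  0.17402227,  0.98465441,  1.19022534],
       [ 0.        ,  0.        ,  0.        ,  1.        ]])}
wrist {'intrinsics': array([[304.07733072,   0.        , 321.24199032],
       [  0.        , 304.07733072, 206.62793859],
       [  0.        ,   0.        ,   1.        ]]), 'mount': array([[ 3.13910165e-04,  2.61846544e-01, -9.65109470e-01,
        -1.72535114e-01],
       [-1.00330075e-03,  9.65109114e-01,  2.61846121e-01,
         7.24813819e-02],
       [ 9.99999447e-01,  8.86098897e-04,  5.65668395e-04,
         8.80446872e-04],
       [ 0.00000000e+00,  0.00000000e+00,  0.00000000e+00,
         1.00000000e+00]])}
```

View pics/side0.png

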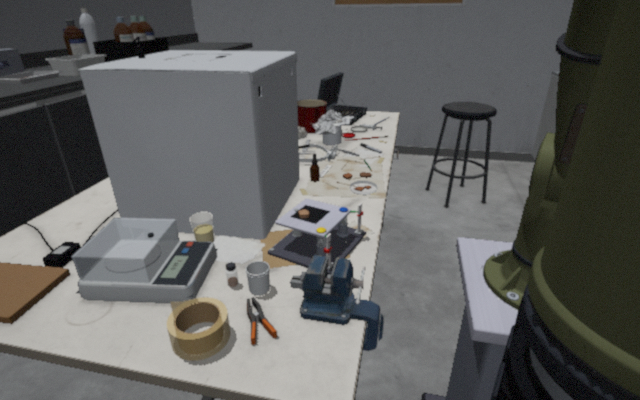

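View pics/top0.png

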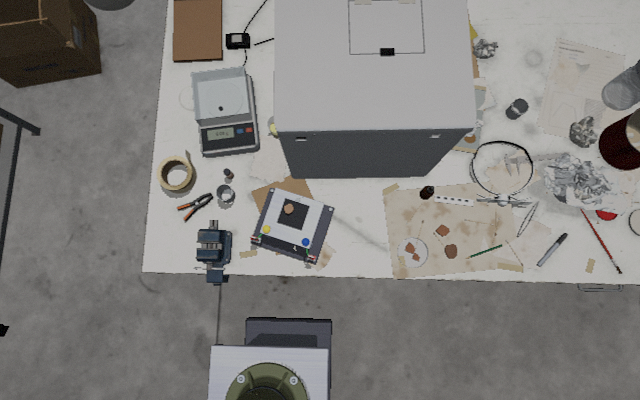

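View pics/wrist0.png

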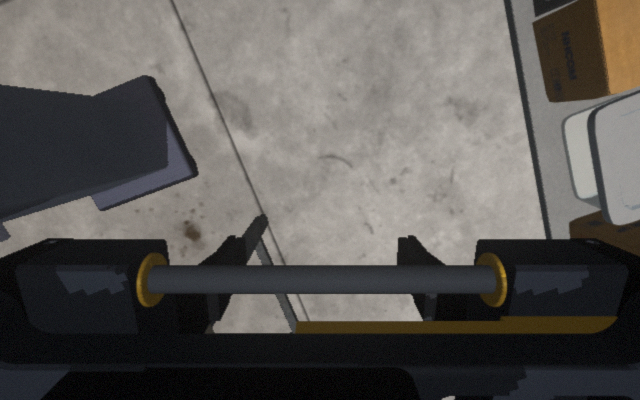

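Run:
```python
import cv2,numpy as np
a=cv2.imread("pics/side0.png")[180:280,250:400];b=cv2.imread("pics/top0.png")[170:280,230:350]
cv2.imwrite("pics/s1.png",cv2.resize(a,None,fx=5,fy=5,interpolation=cv2.INTER_CUBIC))
cv2.imwrite("pics/t1.png",cv2.resize(b,None,fx=5,fy=5,interpolation=cv2.INTER_CUBIC))
```

```text
(no output)
```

View pics/s1.png

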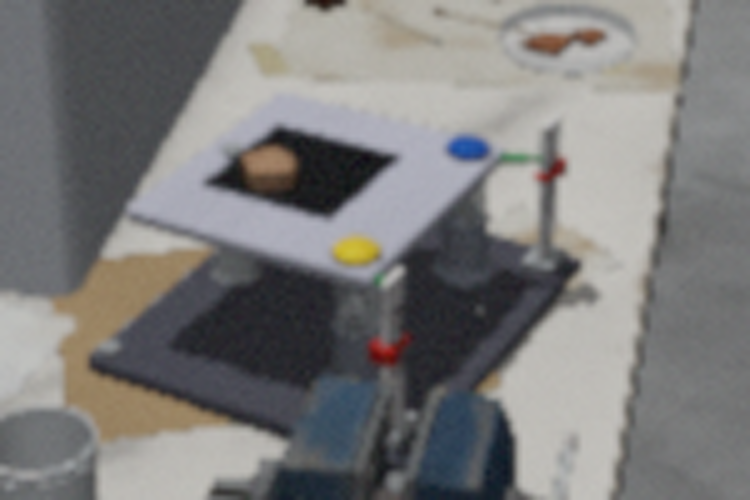

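View pics/t1.png

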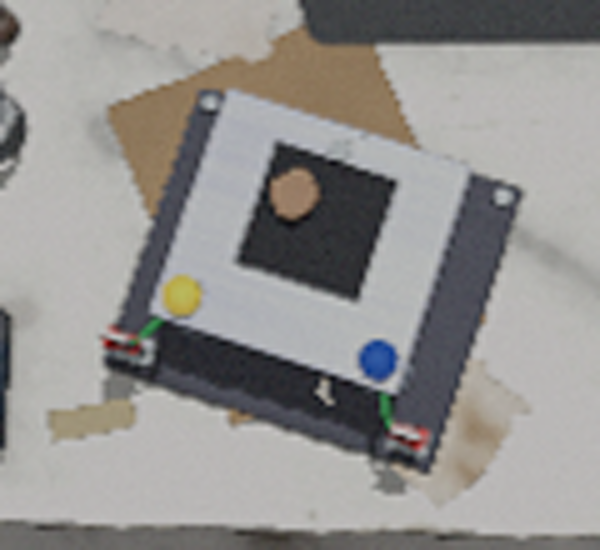

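```bash
cat > h.py <<'E'
import numpy as np,cv2
from bench import *
from scipy.spatial.transform import Rotation as R
def blobs(im,col,amin=3,roi=None):
    hsv=cv2.cvtColor(im,cv2.COLOR_RGB2HSV).astype(int);H,S,V=hsv[...,0],hsv[...,1],hsv[...,2]
    m={'yellow':(H>22)&(H<34)&(S>140)&(V>110),'blue':(H>105)&(H<125)&(S>150)&(V>90),'red':((H<6)|(H>174))&(S>150)&(V>80),'green':(H>50)&(H<85)&(S>110)&(V>50)}[col].astype(np.uint8)
    if roi: 
        k=np.zeros_like(m);u0,v0,u1,v1=roi;k[v0:v1,u0:u1]=1;m*=k
    n,l,st,c=cv2.connectedComponentsWithStats(m,connectivity=8)
    return sorted([(int(st[i,4]),c[i].round(2).tolist(),st[i,:4].tolist()) for i in range(1,n) if st[i,4]>=amin],reverse=True)
def wfc(name,s=None):
    ci=camera_info(name)
    if name!='wrist': return ci['intrinsics'],ci['world_from_camera']
    T=np.eye(4);T[:3,:3]=R.from_rotvec(s['tool_rot']).as_matrix();T[:3,3]=s['position']
    return ci['intrinsics'],T@ci['mount']
def ray(K,W,uv):
    d=np.array([(uv[0]-K[0,2])/K[0,0],-(uv[1]-K[1,2])/K[1,1],-1.])
    return W[:3,3],W[:3,:3]@d
def onz(K,W,uv,z):
    o,d=ray(K,W,uv);return o+d*(z-o[2])/d[2]
def proj(K,W,p):
    q=np.linalg.inv(W)@np.append(p,1);return np.array([K[0,2]+K[0,0]*q[0]/-q[2],K[1,2]-K[1,1]*q[1]/-q[2]])
E
python3 - <<'E'
from h import *
P={}
for n,roi in(('side',(250,180,400,280)),('top',(230,170,350,280))):
    im=np.load(n+'0.npz')['im'];K,W=wfc(n)
    for c in('yellow','blue','red','green'):
        for b in blobs(im,c,3,roi):
            print(n,c,b, onz(K,W,b[1],{'red':.056,'green':.074}.get(c,.083)).round(4))
E
```

```text
side yellow (32, [320.69, 229.91], [317, 228, 8, 5]) [0.4619 0.0197 0.083 ]
side blue (18, [343.17, 209.06], [340, 208, 7, 3]) [ 0.43   -0.0859  0.083 ]
side red (20, [326.85, 250.15], [324, 248, 8, 5]) [0.441  0.0541 0.056 ]
side red (3, [360.0, 214.0], [359, 213, 3, 3]) [ 0.3926 -0.119   0.056 ]
top yellow (29, [265.9, 228.86], [263, 226, 7, 7]) [0.4595 0.0104 0.083 ]
top blue (40, [305.2, 241.5], [302, 238, 7, 8]) [ 0.4284 -0.0947  0.083 ]
top green (12, [306.58, 251.58], [306, 249, 2, 7]) [ 0.4027 -0.0987  0.074 ]
top green (9, [260.0, 235.0], [258, 234, 5, 3]) [0.4437 0.0267 0.074 ]
```

Run:
```python
from h import *
s=get_state();print(R.from_rotvec(s['tool_rot']).as_matrix().round(3))
K,W=wfc('wrist',s);print(W.round(3))
for n in('side','top'):
    z=np.load(n+'0.npz');K,W=wfc(n)
    for uv in ({'side':[(320,230),(343,209)],'top':[(266,229),(305,241)]}[n]):
        d=z['d'][uv[1],uv[0]];o,r=ray(K,W,uv);print(n,uv,d,(o+r*d).round(4))
```

```text
[[-0.    -0.941  0.339]
 [-0.001  0.339  0.941]
 [-1.    -0.    -0.001]]
[[ 0.34  -0.908 -0.246  0.152]
 [ 0.94   0.328  0.091  0.637]
 [-0.002 -0.262  0.965  0.385]
 [ 0.     0.     0.     1.   ]]
side (320, 230) 0.8382948 [0.4638 0.0181 0.0816]
side (343, 209) 0.9267883 [ 0.4312 -0.0906  0.0806]
top (266, 229) 1.1150762 [0.4591 0.0102 0.0827]
top (305, 241) 1.10382 [ 0.4294 -0.0943  0.0871]
```

Call:
jog_arm:
  targets:
    - [0,0,0,0,-3,-3.5,0]
    - [0,0,0,0,-3,-3.5,0]
    - [0,0,0,0,-3,-3.5,0]
    - [0,0,0,0,-3,-3.5,0]
    - [0,0,0,0,-3,-3.5,0]
    - [0,0,0,0,-3,-3.5,0]
    - [0,0,0,0,-3,-3.5,0]
    - [0,0,0,0,-3,-3.5,0]
    - [0,0,0,0,-3,-3.5,0]
    - [0,0,0,0,-3,-3.5,0]
  squeeze: 10

```text
time: 1.4
position: [0.3842, 0.179, 0.2129]
tool_rot: [-0.951, 1.353, 0.951]
ft_force: [-0.1, 0.2, -0.4]
grip_width: 0.023
```

Call:
jog_arm:
  targets:
    - [0,0,0,0,-2.8,-3.7,0]
    - [0,0,0,0,-2.8,-3.7,0]
    - [0,0,0,0,-2.8,-3.7,0]
    - [0,0,0,0,-2.8,-3.7,0]
    - [0,0,-6,0,0,0,0]
    - [0,0,-6,0,0,0,0]
    - [0,0,-6,0,0,0,0]
    - [0,0,-6,0,0,0,0]
    - [0,0,-6,0,0,0,0]
    - [0,0,0,0,0,0,0]

```text
time: 2.65
position: [0.4646, 0.0077, 0.1964]
tool_rot: [-1.134, 1.162, 0.694]
ft_force: [-0.2, 0.4, -0.1]
grip_width: 0.005
```

```bash
cat > w.py <<'E'
import sys
from h import *
n=sys.argv[1]
s=get_state();im,d=get_image('wrist');cv2.imwrite(f"pics/w{n}.png",im[:,:,::-1]);np.savez(f"w{n}.npz",im=im,d=d,p=s['position'],r=s['tool_rot'])
print(s['time'],s['position'].round(4),s['joint_positions'].round(2),s['ft_force'].round(1));print(R.from_rotvec(s['tool_rot']).as_matrix().round(3))
K,W=wfc('wrist',s)
for c in('yellow','blue','red','green'):
    for b in blobs(im,c,12)[:4]: print(c,b,onz(K,W,b[1],{'red':.056,'green':.074}.get(c,.084)).round(4))
E
python3 w.py 1
```

```text
2.65 [0.4646 0.0077 0.1964] [-0.2  -0.3  -0.02  2.15  0.21  1.03  0.92] [-0.2  0.4 -0.1]
[[ 0.299 -0.89   0.344]
 [-0.119  0.323  0.939]
 [-0.947 -0.321 -0.009]]
yellow (398, [325.8, 158.57], [315, 148, 23, 22]) [0.4599 0.0134 0.084 ]
blue (360, [207.77, 164.35], [197, 155, 23, 20]) [ 0.4284 -0.0906  0.084 ]
red (102, [352.99, 111.92], [342, 108, 22, 12]) [0.4367 0.0483 0.056 ]
red (93, [175.28, 124.15], [163, 121, 25, 10]) [ 0.3903 -0.1128  0.056 ]
green (105, [337.5, 132.15], [331, 122, 14, 20]) [0.4436 0.0304 0.074 ]
green (85, [191.05, 140.29], [182, 130, 18, 19]) [ 0.4053 -0.0976  0.074 ]
```

View pics/w1.png

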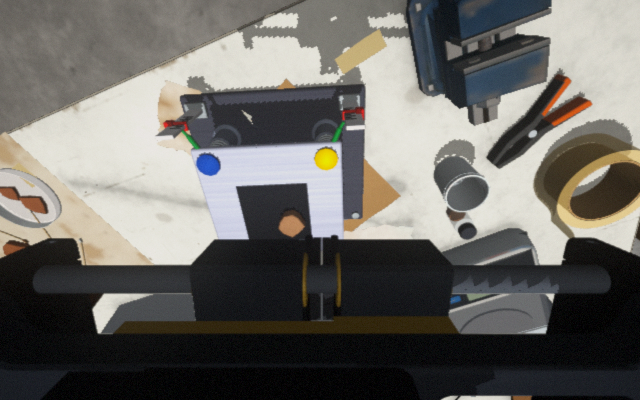

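Run:
```python
from h import *
z=np.load('w1.npz');im,d=z['im'],z['d'];K,W=wfc('wrist',dict(position=z['p'],tool_rot=z['r']))
a=im[90:190,150:375,::-1];cv2.imwrite('pics/w1z.png',cv2.resize(a,None,fx=3.5,fy=3.5,interpolation=cv2.INTER_CUBIC))
print('cam',W[:3,3])
def pt(u,v):
    o,r=ray(K,W,(u,v));return o+r*d[v,u]
hsv=cv2.cvtColor(im,cv2.COLOR_RGB2HSV)
for c in('yellow','blue','red','green'):
    for b in blobs(im,c,12)[:2]:
        x,y,w,h=b[2];P=[]
        print(c,b)
        for v in range(y,y+h):
            print(' '.join('%5.1f'%(1000*pt(u,v)[2]) for u in range(x,x+w)))
# plate
print([pt(u,v)[2].round(4) for u,v in((230,175),(260,160),(290,170),(330,200),(270,150),(220,200))])
# table
print([pt(u,v)[2].round(4) for u,v in((100,160),(400,150),(60,110))])
```

```text
cam [0.34900282 0.05237365 0.33680407]
yellow (398, [325.8, 158.57], [315, 148, 23, 22])
 79.9  78.2  78.9  77.2  78.9  79.3  78.8  78.9  79.9  82.0  83.8  81.5  81.0  81.7  79.5  80.7  79.2  79.1  77.7  77.8  79.1  77.5  79.6
 78.7  79.2  78.3  77.3  79.5  80.3  82.4  83.3  81.9  80.3  82.0  82.1  81.2  81.7  82.1  83.1  81.4  79.0  78.5  78.0  78.9  77.8  78.3
 78.9  79.1  78.4  79.0  81.7  82.1  82.2  81.6  81.8  82.5  82.2  82.6  83.9  82.5  83.5  81.1  82.2  82.5  80.3  78.3  80.0  78.5  79.9
 79.1  77.5  79.4  81.1  82.0  83.4  83.5  81.9  83.0  83.3  83.5  84.1  83.3  82.4  81.7  82.8  82.5  82.5  82.5  80.5  79.1  77.4  77.7
336.8  78.0  82.0  81.2  83.1  82.3  82.3  82.4  83.6  83.7  83.5  82.8  83.4  83.5  82.4  82.1  82.7  81.7  82.2  82.6  81.7  79.6  78.5
 78.8  81.9  81.7  81.3  81.8  83.5  83.0  84.5  84.6  84.1  83.2  82.8  84.1  84.3  83.8  83.6  83.2  83.3  81.9  83.4  81.8  82.0  79.0
 77.7  81.9  82.2  82.9  83.6  83.3  83.3  84.8  84.2  83.9  83.5  83.2  84.0  83.4  85.2  84.6  83.8  83.4  83.4  82.3  82.2  81.3  78.4
 80.4  82.7  82.7  83.9  83.0  83.6  84.1  84
[... 11324 characters left out ...]
.3   4.2   4.8   4.0   4.8   4.4   4.9  78.0  77.7  77.5  77.2  76.8  76.4  73.6  11.0
  3.2   3.4   4.1   3.0   3.3   3.6   3.4   3.1   3.5   4.8  76.2  76.8  76.4  78.5  77.8  75.8  75.5  74.7
  3.7   3.5   4.4   4.0   4.7   4.2   4.6   3.4   2.0   4.3   2.9  76.0  77.2  77.1  77.3  76.0  77.5  76.6
  4.9   3.5   4.3   3.5   3.6   3.8   3.8   4.3   4.4   3.7   4.8  74.2  77.3  76.9  77.7  77.4  75.8  76.2
  3.2   5.6   4.3   5.7   4.2   3.8   3.7   4.7   4.1   3.1  75.4  75.9  76.0  76.8  76.3  77.3  76.1  75.3
[np.float64(0.0787), np.float64(0.0772), np.float64(0.0792), np.float64(0.0787), np.float64(0.0788), np.float64(0.0787)]
[np.float64(0.0004), np.float64(0.0008), np.float64(0.0006)]
```

View pics/w1z.png

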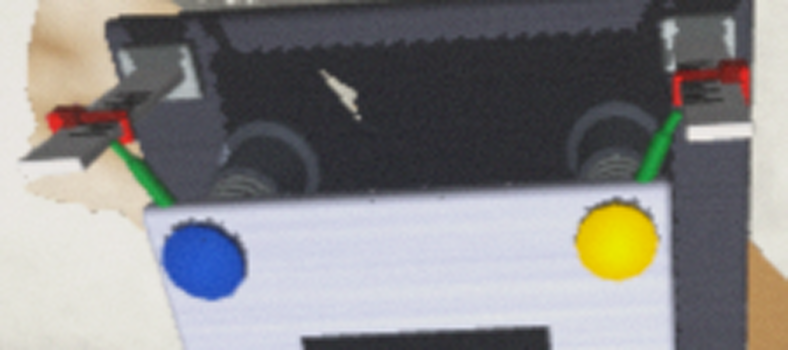

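```bash
cat > mv.py <<'E'
import sys
from h import *
# usage: mv.py x y z  (tip target, vertical tool, jaw along stage y)
def plan(tip,az=73.5):
    s=get_state();R0=R.from_rotvec(s['tool_rot'])
    a=np.radians(az);z=np.array([np.cos(a),np.sin(a),0]);x=np.array([0,0,-1.]);y=np.cross(z,x)
    Rt=R.from_matrix(np.c_[x,y,z]);tcp=np.array(tip)-.019*x
    print('turn deg (now tool)',np.degrees((R0.inv()*Rt).as_rotvec()).round(2),'shift cm in NEW tool',(Rt.inv().apply(tcp-s['position'])*100).round(2),'in OLD',(R0.inv().apply(tcp-s['position'])*100).round(2))
plan([float(v) for v in sys.argv[1:4]])
E
python3 - <<'E'
from h import *
for n,uv in(('y',(325.8,158.57)),('b',(207.77,164.35))):pass
a=np.array([.4599,.0134]);b=np.array([.4284,-.0906]);d=a-b;print(np.linalg.norm(d),np.degrees(np.arctan2(d[1],d[0])))
E
python3 mv.py .460 .0128 .11
```

```text
0.10866577197995696 73.14924678592773
turn deg (now tool) [-3.39 -1.04 18.73] shift cm in NEW tool [6.82 0.6  0.24] in OLD [6.26 2.77 0.26]
```

Call:
jog_arm:
  targets:
    - [-1.7,-0.5,9.4,0,0,0,0]
    - [-1.7,-0.5,9.3,0,0,0,0]
    - [0,0,0,2.3,0.2,0.1,0]
    - [0,0,0,2.3,0.2,0.1,0]
    - [0,0,0,2.2,0.2,0,0]
    - [0,0,0,0,0,0,0]
    - [0,0,0,0,0,0,0]

```text
time: 3.58
position: [0.4617, 0.013, 0.131]
tool_rot: [-0.997, 1.329, 0.992]
ft_force: [0.8, 0.3, 0.3]
grip_width: 0.007
```

```bash
cat > c.py <<'E'
import sys
from h import *
# pointer/mark heights from wrist depth. args: name
n=sys.argv[1]
s=get_state();im,d=get_image('wrist');np.savez(f"w{n}.npz",im=im,d=d,p=s['position'],r=s['tool_rot'])
K,W=wfc('wrist',s)
print(s['time'],'tip z',(s['position'][2]-.019).round(4),s['position'].round(4),s['ft_force'].round(1),'turn',R.from_rotvec(s['tool_rot']).as_matrix()[:,0].round(3))
v,u=np.mgrid[0:400,0:640]
P=np.stack([(u-K[0,2])/K[0,0],-(v-K[1,2])/K[1,1],-np.ones_like(u,float)],-1)*d[...,None]
P=P@W[:3,:3].T+W[:3,3]
np.save(f"P{n}.npy",P)
for c in('yellow','blue','red','green'):
    for b in blobs(im,c,15)[:3]:
        x,y,w,h=b[2];Z=P[y:y+h,x:x+w];print(c,b,onz(K,W,b[1],{'red':.056,'green':.074}.get(c,.084)).round(4))
a=cv2.cvtColor(im,cv2.COLOR_RGB2BGR);cv2.imwrite(f"pics/c{n}.png",a)
E
python3 c.py 2;python3 mv.py .460 .0128 .11
```

```text
3.575 tip z 0.112 [0.4617 0.013  0.131 ] [0.8 0.3 0.3] turn [ 0.004 -0.001 -1.   ]
yellow (580, [319.95, 221.31], [306, 208, 29, 27]) [0.4605 0.0131 0.084 ]
blue (571, [176.6, 220.37], [163, 208, 28, 26]) [ 0.429  -0.0907  0.084 ]
red (97, [353.3, 171.61], [341, 169, 24, 10]) [0.4361 0.0487 0.056 ]
red (58, [154.91, 173.5], [145, 170, 16, 11]) [ 0.3915 -0.1074  0.056 ]
red (45, [138.02, 171.11], [134, 169, 9, 6]) [ 0.3858 -0.1198  0.056 ]
green (122, [161.65, 190.44], [152, 178, 19, 23]) [ 0.405  -0.0977  0.074 ]
green (117, [334.91, 191.59], [328, 180, 15, 22]) [0.4438 0.0301 0.074 ]
turn deg (now tool) [0.03 0.02 0.26] shift cm in NEW tool [ 0.21  0.18 -0.04] in OLD [ 0.21  0.18 -0.04]
```

View pics/c2.png

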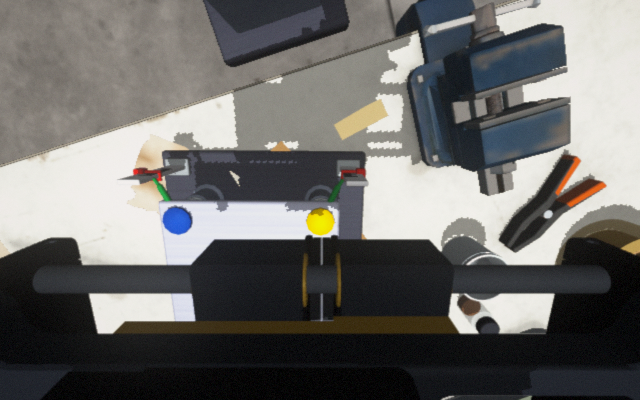

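```bash
cat > m.py <<'E'
import sys
from h import *
n=sys.argv[1];side=sys.argv[2]
z=np.load(f"w{n}.npz");im=z['im'];P=np.load(f"P{n}.npy")
# stage frame
yp=np.array([.4605,.0131]);bp=np.array([.429,-.0907]);ey=(yp-bp)/np.linalg.norm(yp-bp);ex=np.array([ey[1],-ey[0]])
o=(yp+bp)/2+ex*.05
S=np.stack([(P[...,:2]-o)@ex,(P[...,:2]-o)@ey,P[...,2]],-1)*1000
hsv=cv2.cvtColor(im,cv2.COLOR_RGB2HSV).astype(int);H,Sa=hsv[...,0],hsv[...,1]
sg=1 if side=='y' else -1
red=((H<8)|(H>172))&(Sa>120)&(abs(S[...,0]+82)<14)&(abs(sg*S[...,1]-81)<18)
g=(H>50)&(H<85)&(Sa>90)&(abs(S[...,0]+70)<20)&(abs(sg*S[...,1]-65)<20)&(S[...,2]>30)
# inner part of bar
Y=sg*S[...,1]
for lo in range(66,98,3):
    k=red&(Y>=lo)&(Y<lo+3)
    if k.sum()>2: print('red y',lo,'n',k.sum(),'x',np.median(S[k][:,0]).round(1),'z pct10/50/90',np.percentile(S[k][:,2],[10,50,90]).round(1))
X=S[...,0]
for lo in range(-90,-55,4):
    k=g&(X>=lo)&(X<lo+4)
    if k.sum()>2: print('green x',lo,'n',k.sum(),'y',np.median(Y[k]).round(1),'z',np.percentile(S[k][:,2],[10,50,90]).round(1))
k=(abs(X-45)<60)&(abs(S[...,1])<100)&(abs(S[...,2]-78)<25)&(Sa<40)&(abs(X)<60)
pl=k&(Y>-60)&(Y<60)&(X>-60)&(X<0)
print('plate z',np.median(S[pl][:,2]) if pl.any() else None)
E
python3 m.py 2 y;python3 m.py 2 b;python3 - <<'E'
import numpy as np
P=np.load('P2.npy')
for r in((20,430,170,570),):
    q=P[r[0]:r[2],r[1]:r[3]].reshape(-1,3);print(np.percentile(q[:,2],[50,90,97]).round(3));k=(q[:,2]>.06)&(q[:,2]<.2);print(q[k].min(0),q[k].max(0))
E
```

```text
red y 66 n 29 x -76.2 z pct10/50/90 [256.1 258.5 261.4]
red y 69 n 36 x -76.8 z pct10/50/90 [ 57.3 256.8 260.9]
red y 72 n 12 x -84.1 z pct10/50/90 [57.  58.2 59.9]
red y 75 n 13 x -84.3 z pct10/50/90 [57.1 57.8 58.5]
red y 78 n 12 x -84.5 z pct10/50/90 [56.7 57.5 58.1]
red y 81 n 15 x -84.8 z pct10/50/90 [57.5 59.4 60.1]
red y 84 n 22 x -85.0 z pct10/50/90 [59.4 60.6 61.5]
red y 87 n 25 x -84.3 z pct10/50/90 [59.  60.9 65.5]
green x -82 n 14 y 70.0 z [75.6 76.3 76.8]
green x -78 n 764 y 59.2 z [247.2 256.6 260.7]
green x -74 n 33 y 65.5 z [75.8 77.1 77.8]
green x -70 n 33 y 64.1 z [75.8 76.8 77.4]
green x -66 n 18 y 62.2 z [76.6 77.1 78. ]
plate z 78.58324218802673
red y 69 n 3 x -80.8 z pct10/50/90 [65.2 65.4 66. ]
red y 72 n 38 x -81.2 z pct10/50/90 [64.2 65.2 66.2]
red y 75 n 12 x -84.1 z pct10/50/90 [64.2 64.9 65.6]
red y 78 n 9 x -84.4 z pct10/50/90 [64.3 65.1 65.8]
red y 81 n 11 x -84.4 z pct10/50/90 [64.6 65.  65.9]
red y 84 n 30 x -85.0 z pct10/50/90 [64.3 67.5 68.5]
red y 87 n 20 x -84.9 z pct10/50/90 [67.  67.9 70.1]
red y 90 n 8 x -84.0 z pct10/50/90 [67.4 67.6 68.4]
green x -82 n 14 y 71.2 z [75.5 76.3 77. ]
green x -78 n 29 y 68.5 z [75.5 76.8 77.8]
green x -74 n 32 y 66.2 z [75.7 76.9 77.9]
green x -70 n 34 y 64.4 z [76.  77.  77.9]
green x -66 n 20 y 63.2 z [76.4 76.8 77.6]
plate z 78.58324218802673
[0.084 0.099 0.1  ]
[0.35216108 0.12021176 0.06000062] [0.46601002 0.19058564 0.10140441]
```

Call:
jog_arm:
  targets:
    - [0,0,0.2,1.2,0.1,0,0]
    - [0,0,0,1.2,0,0,0]
    - [0,0,0,0,0,0,0]
    - [0,0,0,0,0,0,0]

```text
time: 4.12
position: [0.4598, 0.012, 0.1057]
tool_rot: [-0.994, 1.334, 0.994]
ft_force: [1.0, -0.2, 0.2]
grip_width: 0.007
```

Call:
jog_arm:
  targets:
    - [0,0,0,0.3,0,0,0]
    - [0,0,0,0.3,0,0,0]
    - [0,0,0,0.3,0,0,0]
    - [0,0,0,0,0,0,0]

```text
time: 4.62
position: [0.4596, 0.0121, 0.0964]
tool_rot: [-0.994, 1.334, 0.994]
ft_force: [-0.0, 0.4, -0.3]
grip_width: 0.001
```

```bash
python3 c.py 3; python3 m.py 3 y
```

```text
4.625 tip z 0.0774 [0.4596 0.0121 0.0964] [-0.   0.4 -0.3] turn [-0.002 -0.001 -1.   ]
yellow (242, [321.95, 231.36], [308, 225, 29, 13]) [0.4544 0.0149 0.084 ]
yellow (21, [321.48, 250.24], [321, 245, 2, 11]) [0.4669 0.0109 0.084 ]
blue (771, [155.25, 239.53], [139, 225, 33, 30]) [ 0.4289 -0.0905  0.084 ]
red (147, [359.89, 182.0], [346, 178, 28, 13]) [0.4362 0.0485 0.056 ]
red (95, [131.79, 185.34], [119, 181, 20, 13]) [ 0.3921 -0.1079  0.056 ]
red (58, [110.84, 182.24], [106, 180, 11, 6]) [ 0.3857 -0.1212  0.056 ]
green (175, [339.4, 205.51], [331, 192, 19, 26]) [0.4438 0.0302 0.074 ]
green (167, [137.74, 204.61], [127, 190, 21, 27]) [ 0.4049 -0.0979  0.074 ]
red y 66 n 24 x -77.3 z pct10/50/90 [221.2 224.  226.5]
red y 69 n 42 x -77.9 z pct10/50/90 [ 56.8  58.2 225.8]
red y 72 n 22 x -83.7 z pct10/50/90 [57.1 57.8 59.8]
red y 75 n 17 x -84.0 z pct10/50/90 [56.7 58.1 60.1]
red y 78 n 20 x -84.2 z pct10/50/90 [56.8 58.1 59.5]
red y 81 n 22 x -84.6 z pct10/50/90 [57.7 58.7 61. ]
red y 84 n 32 x -85.2 z pct10/50/90 [58.9 60.4 61.5]
red y 87 n 30 x -84.5 z pct10/50/90 [59.5 60.7 61.4]
green x -82 n 31 y 69.2 z [ 75.2  76.6 226.3]
green x -78 n 658 y 59.8 z [211.6 222.6 226.4]
green x -74 n 47 y 65.3 z [75.8 76.8 77.8]
green x -70 n 49 y 63.4 z [75.5 76.8 78. ]
green x -66 n 31 y 62.1 z [76.2 76.7 78.2]
green x -62 n 3 y 49.2 z [135.5 170.1 170.3]
green x -58 n 4 y 59.0 z [ 71.3 161.6 167.3]
plate z 78.77598890645544
```

Run:
```python
import cv2
a=cv2.imread('pics/c3.png')[160:290,220:420];cv2.imwrite('pics/c3z.png',cv2.resize(a,None,fx=4,fy=4,interpolation=cv2.INTER_CUBIC))
```

```text
(no output)
```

View pics/c3z.png

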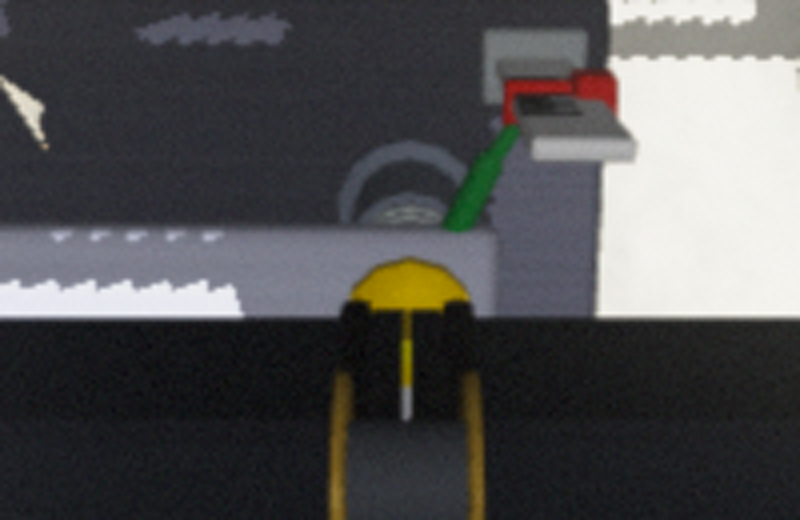

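Run:
```python
import numpy as np
P=np.load('P3.npy')
for u in (312,316,328,333):
    print(u,[(v,(P[v,u]*1000).round(0).astype(int).tolist()) for v in range(225,262,3)])
```

```text
312 [(225, [450, 9, 78]), (228, [452, 9, 80]), (231, [453, 9, 82]), (234, [454, 8, 84]), (237, [447, 11, 111]), (240, [447, 12, 115]), (243, [447, 12, 119]), (246, [449, 11, 120]), (249, [449, 11, 124]), (252, [449, 11, 127]), (255, [449, 12, 131]), (258, [449, 12, 134]), (261, [449, 12, 138])]
316 [(225, [451, 12, 80]), (228, [451, 12, 83]), (231, [454, 11, 83]), (234, [455, 11, 84]), (237, [449, 13, 107]), (240, [449, 13, 112]), (243, [449, 13, 116]), (246, [449, 13, 120]), (249, [449, 13, 125]), (252, [449, 13, 127]), (255, [449, 14, 132]), (258, [449, 14, 135]), (261, [450, 13, 137])]
328 [(225, [453, 19, 78]), (228, [454, 19, 82]), (231, [456, 19, 83]), (234, [457, 18, 84]), (237, [451, 20, 107]), (240, [451, 19, 111]), (243, [451, 19, 116]), (246, [451, 19, 120]), (249, [451, 19, 123]), (252, [451, 19, 128]), (255, [451, 19, 131]), (258, [451, 19, 135]), (261, [451, 19, 138])]
333 [(225, [454, 23, 79]), (228, [456, 22, 79]), (231, [457, 22, 81]), (234, [459, 21, 82]), (237, [450, 23, 110]), (240, [450, 22, 115]), (243, [450, 22, 120]), (246, [450, 22, 123]), (249, [450, 22, 127]), (252, [450, 22, 131]), (255, [451, 22, 133]), (258, [451, 21, 135]), (261, [451, 21, 139])]
```

```bash
python3 - <<'E'
from h import *
def tool(d,u,v):
    ci=camera_info('wrist');K=ci['intrinsics'];p=np.array([(u-K[0,2])/K[0,0],-(v-K[1,2])/K[1,1],-1])*d[v,u];return ((ci['mount']@np.append(p,1))[:3]*1000).round(0).astype(int).tolist()
for f,pts in(('wrist0',[(262,216),(258,225),(250,240),(240,240),(230,240),(405,238),(405,245),(415,242),(430,260)]),('w3',[(312,237),(316,237),(328,237),(316,250),(316,265),(316,275)])):
    d=np.load(f+'.npz')['d']
    for q in pts: print(f,q,tool(d,*q))
E
python3 - <<'E'
import cv2
a=cv2.imread('pics/wrist0.png')[190:340,120:500];cv2.imwrite('pics/w0z.png',cv2.resize(a,None,fx=2.1,fy=2.1))
E
```

```text
wrist0 (262, 216) [872, -245, -212]
wrist0 (258, 225) [774, -247, -207]
wrist0 (250, 240) [650, -250, -205]
wrist0 (240, 240) [-14, 10, -44]
wrist0 (230, 240) [-19, 12, -48]
wrist0 (405, 238) [-12, 11, 48]
wrist0 (405, 245) [-22, 11, 45]
wrist0 (415, 242) [-21, 12, 51]
wrist0 (430, 260) [-43, 12, 51]
w3 (312, 237) [-14, 12, -4]
w3 (316, 237) [-10, 10, -2]
w3 (328, 237) [-11, 11, 5]
w3 (316, 250) [-29, 11, -2]
w3 (316, 265) [-93, 34, -1]
w3 (316, 275) [-97, 32, -1]
```

View pics/w0z.png

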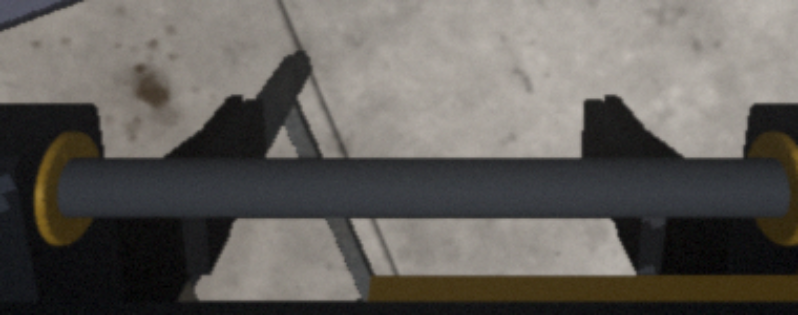

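Run:
```python
from h import *
im,d=get_image('side');a=im[150:290,230:400,::-1];cv2.imwrite('pics/s3.png',cv2.resize(a,None,fx=4.5,fy=4.5,interpolation=cv2.INTER_CUBIC))
K,W=wfc('side');s=get_state();r=R.from_rotvec(s['tool_rot']).as_matrix()
for x in(0,.019,-.012):
  for y in (-.01,.01): print(x,y,proj(K,W,s['position']+r@[x,y,0]).round(1))
```

```text
0 -0.01 [318.3 221.7]
0 0.01 [326.4 223.9]
0.019 -0.01 [318.4 229.2]
0.019 0.01 [326.4 231.5]
-0.012 -0.01 [318.3 216.9]
-0.012 0.01 [326.4 219.1]
```

View pics/s3.png

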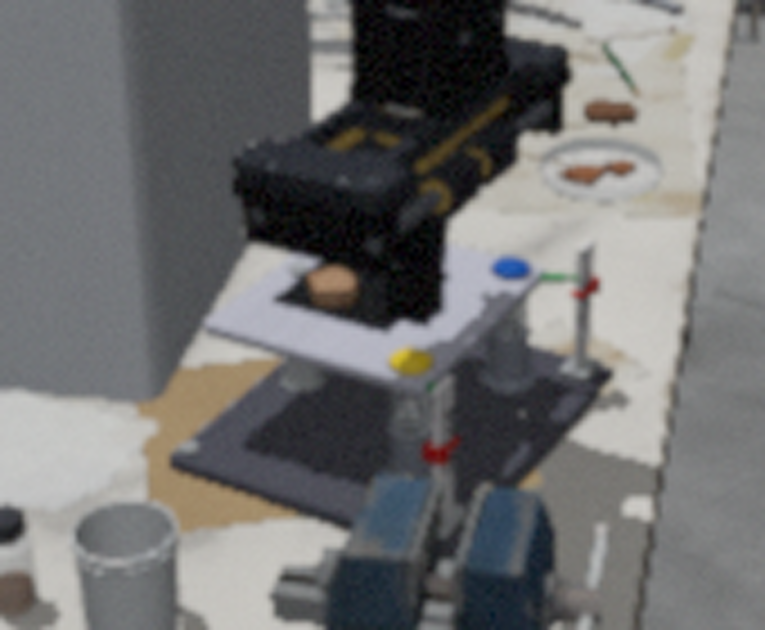

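Call:
jog_arm:
  targets:
    - [0,0,0,0.4,0,0,0]
    - [0,0,0,0.4,0,0,0]
    - [0,0,0,0.4,0,0,0]
    - [0,0,0,0.3,0,0,0]
    - [0,0,0,0,0,0,0]

```text
time: 5.35
position: [0.4596, 0.0121, 0.0814]
tool_rot: [-0.994, 1.334, 0.994]
ft_force: [0.7, -0.5, 0.1]
grip_width: 0.008
```

```bash
python3 c.py 4; python3 m.py 4 y
python3 - <<'E'
import cv2
a=cv2.imread('pics/c4.png')[160:290,220:420];cv2.imwrite('pics/c4z.png',cv2.resize(a,None,fx=4,fy=4,interpolation=cv2.INTER_CUBIC))
E
```

```text
5.35 tip z 0.0624 [0.4596 0.0121 0.0814] [ 0.7 -0.5  0.1] turn [-0.002 -0.001 -1.   ]
yellow (48, [321.75, 235.17], [313, 233, 18, 5]) [0.4515 0.0157 0.084 ]
blue (894, [142.29, 248.62], [125, 233, 36, 32]) [ 0.4289 -0.0904  0.084 ]
red (173, [362.9, 186.24], [347, 182, 31, 14]) [0.4363 0.0486 0.056 ]
red (123, [117.23, 189.98], [104, 185, 22, 14]) [ 0.392  -0.1086  0.056 ]
red (73, [94.67, 186.63], [89, 184, 13, 7]) [ 0.3857 -0.122   0.056 ]
green (210, [340.81, 211.79], [331, 197, 21, 28]) [0.4438 0.0302 0.074 ]
green (198, [123.46, 210.89], [111, 196, 24, 28]) [ 0.405 -0.098  0.074]
red y 66 n 24 x -77.0 z pct10/50/90 [205.5 208.2 210.7]
red y 69 n 34 x -80.0 z pct10/50/90 [ 56.9  58.1 209.1]
red y 72 n 24 x -83.7 z pct10/50/90 [25.1 57.7 59.3]
red y 75 n 20 x -84.3 z pct10/50/90 [56.9 58.  58.6]
red y 78 n 18 x -84.3 z pct10/50/90 [56.7 57.9 58.6]
red y 81 n 28 x -84.6 z pct10/50/90 [56.8 58.5 60.8]
red y 84 n 31 x -85.4 z pct10/50/90 [58.5 60.6 61.4]
red y 87 n 44 x -84.6 z pct10/50/90 [58.8 60.5 62.1]
green x -90 n 3 y 46.1 z [181.2 181.3 182.5]
green x -82 n 50 y 68.7 z [ 75.6  76.9 211.7]
green x -78 n 648 y 59.6 z [195.7 207.3 211.4]
green x -74 n 56 y 65.6 z [75.9 77.  77.9]
green x -70 n 50 y 63.9 z [75.8 76.9 77.7]
green x -66 n 34 y 62.2 z [75.7 76.6 77.9]
green x -62 n 7 y 57.4 z [104.5 122.5 161.7]
plate z 78.77195101096763
```

View pics/c4z.png

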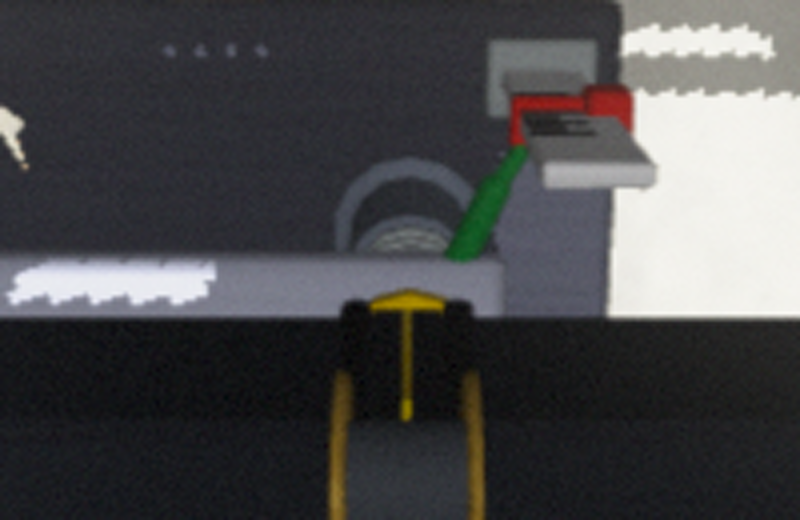

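```bash
sed -i "s/^Y=sg/red\&=S[...,2]<100;g\&=S[...,2]<100\nY=sg/" m.py
```

Call:
jog_arm:
  targets:
    - [0,0,0,0.25,0,0,0]
    - [0,0,0,0.25,0,0,0]
    - [0,0,0,0,0,0,0]

```text
time: 5.78
position: [0.4596, 0.0121, 0.0765]
tool_rot: [-0.994, 1.334, 0.994]
ft_force: [-0.6, 0.5, -0.4]
grip_width: 0.01
```

Call:
jog_arm:
  targets:
    - [0,0,0,0.2,0,0,0]
    - [0,0,0,0,0,0,0]

```text
time: 6.02
position: [0.4599, 0.0121, 0.0747]
tool_rot: [-0.994, 1.333, 0.994]
ft_force: [-0.3, -0.6, -0.0]
grip_width: 0.005
```

Call:
jog_arm:
  targets:
    - [0,0,0,0.2,0,0,0]
    - [0,0,0,0,0,0,0]

```text
time: 6.28
position: [0.46, 0.0123, 0.0731]
tool_rot: [-0.994, 1.333, 0.994]
ft_force: [-1.0, 0.7, 4.3]
grip_width: 0.002
```

```bash
python3 c.py 5|head -1; python3 m.py 5 y
```

```text
6.275 tip z 0.0541 [0.46   0.0123 0.0731] [-1.   0.7  4.3] turn [-0.001 -0.    -1.   ]
red y 69 n 25 x -81.1 z pct10/50/90 [56.3 57.  58.4]
red y 72 n 33 x -83.4 z pct10/50/90 [56.6 57.6 58.7]
red y 75 n 20 x -84.2 z pct10/50/90 [56.7 57.7 58.5]
red y 78 n 19 x -84.2 z pct10/50/90 [57.2 57.9 58.6]
red y 81 n 28 x -84.6 z pct10/50/90 [56.5 57.9 60.4]
red y 84 n 40 x -85.5 z pct10/50/90 [57.5 60.4 61.4]
red y 87 n 46 x -84.8 z pct10/50/90 [59.2 60.6 61.6]
green x -82 n 31 y 70.0 z [75.1 75.8 76.7]
green x -78 n 52 y 67.2 z [75.2 76.2 77.2]
green x -74 n 59 y 65.5 z [75.3 76.8 77.5]
green x -70 n 63 y 63.8 z [75.8 76.7 77.8]
green x -66 n 33 y 62.1 z [75.5 76.7 77.4]
plate z 78.7784164847681
```

Call:
jog_arm:
  targets:
    - [0,0,0,0.2,0,0,0]
    - [0,0,0,0.2,0,0,0]
    - [0,0,0,0.2,0,0,0]
    - [0,0,0,0.2,0,0,0]
    - [0,0,0,0,0,0,0]

```text
time: 6.95
position: [0.4597, 0.0127, 0.0647]
tool_rot: [-0.993, 1.333, 0.995]
ft_force: [-1.2, 2.5, 5.9]
grip_width: 0.006
```

```bash
python3 c.py 6|head -1; python3 m.py 6 y;python3 - <<'E'
import cv2
a=cv2.imread('pics/c6.png')[160:290,220:420];cv2.imwrite('pics/c6z.png',cv2.resize(a,None,fx=4,fy=4,interpolation=cv2.INTER_CUBIC))
E
```

```text
6.95 tip z 0.0457 [0.4597 0.0127 0.0647] [-1.2  2.5  5.9] turn [-0.001  0.    -1.   ]
red y 69 n 19 x -82.3 z pct10/50/90 [56.6 57.4 57.9]
red y 72 n 37 x -83.6 z pct10/50/90 [55.9 57.8 58.8]
red y 75 n 25 x -84.2 z pct10/50/90 [56.7 57.7 58.9]
red y 78 n 25 x -84.2 z pct10/50/90 [56.8 57.8 58.8]
red y 81 n 37 x -84.7 z pct10/50/90 [56.9 58.8 60.6]
red y 84 n 44 x -85.5 z pct10/50/90 [57.1 60.3 61.6]
red y 87 n 46 x -84.8 z pct10/50/90 [58.7 60.7 61.4]
green x -82 n 26 y 69.8 z [64.8 65.8 66.5]
green x -78 n 56 y 67.6 z [65.  66.1 67.4]
green x -74 n 61 y 65.3 z [65.9 66.9 68. ]
green x -70 n 61 y 63.6 z [66.3 67.4 68.1]
green x -66 n 39 y 61.9 z [66.5 67.7 72.4]
plate z 79.15683716720346
```

View pics/c6z.png

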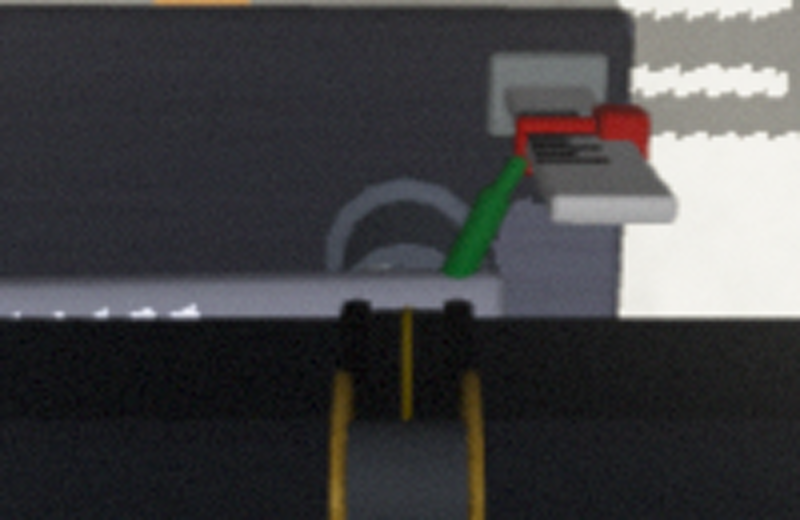

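Call:
jog_arm:
  targets:
    - [0,0,0,0.18,0,0,0]
    - [0,0,0,0.18,0,0,0]
    - [0,0,0,0.18,0,0,0]
    - [0,0,0,0,0,0,0]

```text
time: 7.5
position: [0.4598, 0.0128, 0.0594]
tool_rot: [-0.993, 1.333, 0.995]
ft_force: [-2.1, 2.5, 5.8]
grip_width: 0.006
```

```bash
python3 c.py 7|head -1; python3 m.py 7 y;python3 - <<'E'
import cv2
from h import *
a=cv2.imread('pics/c7.png')[160:260,320:420];
im,d=get_image('side');b=im[190:290,270:370,::-1]
cv2.imwrite('pics/c7z.png',np.hstack([cv2.resize(q,(400,400),interpolation=cv2.INTER_CUBIC) for q in(a,b)]))
E
```

```text
7.5 tip z 0.0404 [0.4598 0.0128 0.0594] [-2.1  2.5  5.8] turn [-0.001  0.    -1.   ]
red y 69 n 26 x -82.0 z pct10/50/90 [56.6 57.4 58.2]
red y 72 n 38 x -83.5 z pct10/50/90 [57.  57.9 59.1]
red y 75 n 25 x -84.2 z pct10/50/90 [57.1 57.9 59.3]
red y 78 n 25 x -84.3 z pct10/50/90 [56.5 57.9 59.4]
red y 81 n 38 x -84.7 z pct10/50/90 [56.3 58.6 60.4]
red y 84 n 47 x -85.5 z pct10/50/90 [57.1 60.5 61.5]
red y 87 n 50 x -84.8 z pct10/50/90 [59.2 60.6 61.5]
red y 90 n 7 x -84.4 z pct10/50/90 [59.7 60.3 60.7]
green x -82 n 21 y 69.5 z [58.  59.1 59.8]
green x -78 n 54 y 67.2 z [58.6 59.7 61.5]
green x -74 n 59 y 65.3 z [59.8 60.9 61.8]
green x -70 n 66 y 63.2 z [59.9 61.2 62.1]
green x -66 n 39 y 61.5 z [60.3 61.5 62.8]
green x -62 n 3 y 52.9 z [50.  91.4 92.6]
plate z 78.66771680903162
```

View pics/c7z.png

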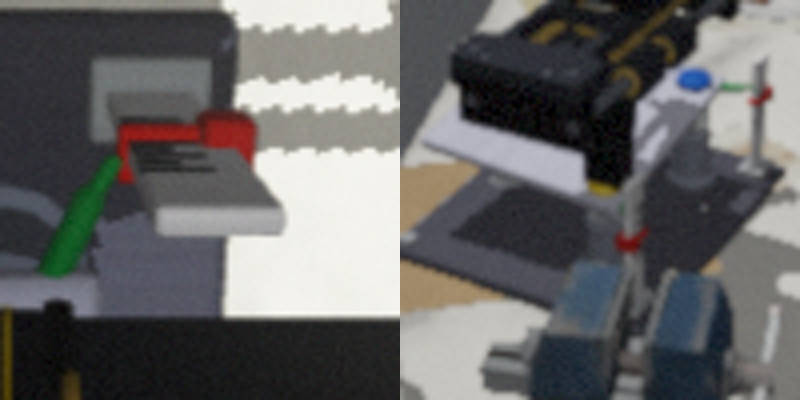

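```bash
cat > f.py <<'E'
import sys
from h import *
def prof(n,side):
    z=np.load(f"w{n}.npz");im=z['im'];P=np.load(f"P{n}.npy")
    yp=np.array([.4605,.0131]);bp=np.array([.429,-.0907]);ey=(yp-bp)/np.linalg.norm(yp-bp);ex=np.array([ey[1],-ey[0]])
    o=(yp+bp)/2+ex*.05
    S=np.stack([(P[...,:2]-o)@ex,(P[...,:2]-o)@ey,P[...,2]],-1)*1000
    hsv=cv2.cvtColor(im,cv2.COLOR_RGB2HSV).astype(int);H,Sa,V=hsv[...,0],hsv[...,1],hsv[...,2]
    sg=1 if side=='y' else -1
    X=S[...,0];Y=sg*S[...,1];Z=S[...,2]
    g=(H>50)&(H<85)&(Sa>110)&(V>40)&(Z>40)&(Z<90)&(X>-95)&(X<-60)&(Y>50)&(Y<85)
    # distance from pad along diagonal
    L=np.hypot(X+50,Y-54.3)
    out=[]
    for l in range(16,42,2):
        k=g&(L>=l)&(L<l+2);out.append(np.median(Z[k]) if k.sum()>5 else np.nan)
    red=((H<8)|(H>172))&(Sa>120)&(Y>68)&(Y<73)&(abs(X+83)<4)&(Z>45)&(Z<75)
    return np.array(out).round(1),np.median(Z[red]).round(2),red.sum(),np.max(L[g]).round(1)
for n in sys.argv[2:]:
    print(n,*prof(n,sys.argv[1]))
E
python3 f.py y 1 2 3 4 5 6 7;python3 f.py b 1 2 3 4 5 6 7
```

```text
Traceback (most recent call last):
  File "f.py", line 20, in <module>
    print(n,*prof(n,sys.argv[1]))
             ~~~~^^^^^^^^^^^^^^^
  File "f.py", line 4, in prof
    z=np.load(f"w{n}.npz");im=z['im'];P=np.load(f"P{n}.npy")
                                        ~~~~~~~^^^^^^^^^^^^^
FileNotFoundError: [Errno 2] No such file or directory: 'P1.npy'
Traceback (most recent call last):
  File "f.py", line 20, in <module>
    print(n,*prof(n,sys.argv[1]))
             ~~~~^^^^^^^^^^^^^^^
  File "f.py", line 4, in prof
    z=np.load(f"w{n}.npz");im=z['im'];P=np.load(f"P{n}.npy")
                                        ~~~~~~~^^^^^^^^^^^^^
FileNotFoundError: [Errno 2] No such file or directory: 'P1.npy'
```

```bash
python3 f.py y 2 3 4 5 6 7;python3 f.py b  2 3 4 5 6 7
```

```text
2 [77.1 76.9 76.8 76.7 77.4 77.  76.7 76.  76.3  nan  nan  nan  nan] 57.72 16 34.6
3 [76.7 76.8 76.7 76.8 76.8 76.7 76.8 76.1 76.2  nan  nan  nan  nan] 57.37 24 34.9
4 [76.7 76.8 76.8 77.  77.  76.8 76.1 75.9 76.3 76.3  nan  nan  nan] 57.77 26 35.1
5 [76.8 76.5 76.8 76.8 76.8 76.7 76.1 76.1 75.7 76.2  nan  nan  nan] 57.33 34 35.0
6 [67.7 67.6 67.2 67.3 66.9 66.6 66.5 65.4 65.9  nan  nan  nan  nan] 57.56 34 35.0
7 [61.4 61.4 61.1 61.  61.  60.7 60.2 59.3 59.1  nan  nan  nan  nan] 57.65 32 34.6
2 [76.7 76.9 77.  77.5 76.9 76.9 77.  76.1 76.2 76.4  nan  nan  nan] 65.1 12 35.5
3 [76.7 76.6 77.  76.8 76.9 76.9 77.  76.1 76.4 76.1  nan  nan  nan] 65.21 24 35.9
4 [76.8 76.9 76.8 76.9 76.6 77.1 76.8 76.3 76.2 76.   nan  nan  nan] 65.09 29 35.5
5 [76.7 76.7 76.9 76.9 77.  76.9 76.8 76.5 76.5 76.2  nan  nan  nan] 64.85 32 35.8
6 [76.8 76.5 76.9 76.5 76.4 76.8 76.7 76.3 75.7 76.1  nan  nan  nan] 64.84 39 35.9
7 [76.8 76.8 77.  76.7 76.7 76.5 76.3 76.1 76.3 75.5  nan  nan  nan] 64.67 35 36.1
```

Call:
jog_arm:
  targets:
    - [0,0,0,0.08,0,0,0]
    - [0,0,0,0,0,0,0]
    - [0,0,0,0,0,0,0]

```text
time: 7.98
position: [0.4598, 0.0129, 0.0587]
tool_rot: [-0.993, 1.333, 0.995]
ft_force: [-2.3, 1.8, 6.5]
grip_width: 0.006
```

```bash
for i in 8 9 10; do python3 c.py $i|head -1; python3 f.py y $i;done
```

```text
7.975 tip z 0.0397 [0.4598 0.0129 0.0587] [-2.3  1.8  6.5] turn [-0.001  0.    -1.   ]
8 [60.9 60.7 60.3 60.  60.1 59.8 59.1 58.5 58.4  nan  nan  nan  nan] 57.49 33 34.6
8.025 tip z 0.0397 [0.4598 0.0129 0.0587] [-2.2  2.2  6.6] turn [-0.001  0.    -1.   ]
9 [61.1 60.6 60.5 60.2 60.  59.3 59.  58.6 58.   nan  nan  nan  nan] 57.56 34 34.7
8.075 tip z 0.0397 [0.4598 0.0129 0.0587] [-3.1  1.6  6.2] turn [-0.001  0.    -1.   ]
10 [60.8 60.7 60.4 60.2 60.  59.8 58.8 58.6 58.3  nan  nan  nan  nan] 57.3 35 34.7
```

Call:
jog_arm:
  targets:
    - [0,0,0,0.03,0,0,0]
    - [0,0,0,0,0,0,0]
    - [0,0,0,0,0,0,0]
    - [0,0,0,0,0,0,0]

```text
time: 8.62
position: [0.4598, 0.0129, 0.0585]
tool_rot: [-0.993, 1.333, 0.995]
ft_force: [-1.8, 3.5, 6.1]
grip_width: 0.007
```

```bash
for i in 11 12 13; do python3 c.py $i|head -1; python3 f.py y $i;done
```

```text
8.625 tip z 0.0395 [0.4598 0.0129 0.0585] [-1.8  3.5  6.1] turn [-0.001  0.    -1.   ]
11 [60.1 60.5 59.9 59.9 59.3 59.2 58.5 58.3 57.7  nan  nan  nan  nan] 57.35 36 34.5
8.675 tip z 0.0394 [0.4598 0.0129 0.0584] [-2.   3.4  4.9] turn [-0.001  0.    -1.   ]
12 [60.8 60.4 60.  59.8 59.6 59.2 58.9 58.  57.9  nan  nan  nan  nan] 57.48 37 34.5
8.725 tip z 0.0395 [0.4599 0.0129 0.0585] [-3.1  2.2  6.4] turn [-0.001  0.    -1.   ]
13 [60.5 60.4 60.  59.8 59.8 59.4 58.8 57.8 57.7  nan  nan  nan  nan] 57.84 35 34.5
```

Call:
jog_arm:
  targets:
    - [0,0,0,0,0,0,0]
    - [0,0,0,0,0,0,0]
    - [0,0,0,0,0,0,0]
    - [0,0,0,0,0,0,0]
    - [0,0,0,0,0,0,0]
    - [0,0,0,0,0,0,0]
    - [0,0,0,0,0,0,0]
    - [0,0,0,0,0,0,0]
    - [0,0,0,0,0,0,0]

```text
time: 9.9
position: [0.4598, 0.0129, 0.0585]
tool_rot: [-0.993, 1.333, 0.995]
ft_force: [-1.5, 2.6, 6.4]
grip_width: 0.003
```

```bash
for i in 14; do python3 c.py $i|head -1; python3 f.py y $i;done
```

```text
9.9 tip z 0.0395 [0.4598 0.0129 0.0585] [-1.5  2.6  6.4] turn [-0.001  0.    -1.   ]
14 [60.6 60.4 59.7 59.8 59.6 59.5 58.5 57.9 58.   nan  nan  nan  nan] 57.31 35 34.5
```

Call:
jog_arm:
  targets:
    - [0,0,0,-0.3,0,0,0]
    - [0,0,0,-0.3,0,0,0]
    - [0,0,0,-0.3,0,0,0]
    - [0,0,0,-0.4,0,0,0]
    - [0,0,0,-0.5,0,0,0]
    - [0,0,0,-0.8,0,0,0]
    - [0,0,0,-1.5,0,0,0]
    - [0,0,0,0,0,0,0]
    - [0,0,0,0,0,0,0]

```text
time: 11.08
position: [0.4598, 0.0121, 0.0993]
tool_rot: [-0.994, 1.333, 0.994]
ft_force: [0.2, -0.1, -0.9]
grip_width: 0.001
```

```bash
python3 c.py 15; python3 f.py y 15; python3 f.py b 15;sed -i 's/tcp=np.array(tip)-.019\*x/tcp=np.array(tip)+.0105*x/' mv.py; python3 mv.py .4285 -.0907 .092
```

```text
11.075 tip z 0.0803 [0.4598 0.0121 0.0993] [ 0.2 -0.1 -0.9] turn [-0.001 -0.001 -1.   ]
yellow (294, [321.86, 230.55], [307, 224, 30, 14]) [0.4551 0.0147 0.084 ]
yellow (21, [321.48, 248.24], [321, 243, 2, 11]) [0.467  0.0109 0.084 ]
blue (747, [157.4, 237.69], [142, 223, 32, 30]) [ 0.4289 -0.0905  0.084 ]
red (130, [359.42, 180.77], [345, 177, 28, 13]) [0.4361 0.0486 0.056 ]
red (91, [133.67, 183.85], [121, 180, 20, 12]) [ 0.3917 -0.108   0.056 ]
red (55, [113.11, 181.15], [108, 179, 11, 6]) [ 0.3857 -0.1214  0.056 ]
green (171, [339.2, 203.77], [331, 190, 18, 26]) [0.4436 0.0303 0.074 ]
green (164, [140.2, 203.38], [129, 189, 22, 27]) [ 0.4051 -0.0979  0.074 ]
15 [76.9 77.1 76.6 76.8 76.6 76.6 76.4 76.3 75.8 76.1  nan  nan  nan] 57.46 22 35.1
15 [77.  76.9 76.7 77.1 77.1 77.2 76.8 76.2 76.3 75.9  nan  nan  nan] 64.7 26 35.8
turn deg (now tool) [-0.06 -0.06 -0.06] shift cm in NEW tool [  1.76   0.06 -10.74] in OLD [  1.77   0.05 -10.74]
```

Call:
jog_arm:
  targets:
    - [0,0,0,0,0,-2.7,0]
    - [0,0,0,0,0,-2.7,0]
    - [0,0,0,0,0,-2.7,0]
    - [0,0,0,0,0.1,-2.6,0]
    - [0,0,0,0,0,0,0]
    - [0,0,0,0,0,0,0]

```text
time: 11.88
position: [0.4285, -0.0892, 0.0991]
tool_rot: [-0.994, 1.333, 0.995]
ft_force: [-0.2, 0.1, -0.4]
grip_width: 0.006
```

```bash
python3 c.py 16; python3 f.py b 16;python3 mv.py .4285 -.0907 .092;python3 - <<'E'
from h import *
im,d=get_image('side');a=im[150:290,230:400,::-1];cv2.imwrite('pics/s16.png',cv2.resize(a,None,fx=4.5,fy=4.5,interpolation=cv2.INTER_CUBIC))
E
```

```text
11.875 tip z 0.0801 [ 0.4285 -0.0892  0.0991] [-0.2  0.1 -0.4] turn [-0.001 -0.    -1.   ]
yellow (766, [480.36, 240.34], [464, 225, 33, 31]) [0.4601 0.0116 0.084 ]
blue (243, [316.33, 231.4], [302, 225, 29, 14]) [ 0.4233 -0.0902  0.084 ]
red (130, [276.99, 183.25], [264, 180, 29, 10]) [ 0.3895 -0.1101  0.056 ]
red (95, [498.65, 185.33], [492, 181, 20, 12]) [0.4366 0.0426 0.056 ]
red (51, [518.14, 182.12], [513, 180, 11, 6]) [0.4382 0.0564 0.056 ]
green (169, [497.77, 205.92], [488, 192, 22, 26]) [0.4441 0.0309 0.074 ]
green (161, [298.97, 204.7], [290, 191, 18, 26]) [ 0.4051 -0.0971  0.074 ]
16 [76.9 76.9 76.8 76.7 76.8 77.  77.2 76.6 76.5 76.   nan  nan  nan] 65.03 8 35.6
turn deg (now tool) [ 0.02 -0.04 -0.06] shift cm in NEW tool [ 1.77 -0.04 -0.16] in OLD [ 1.77 -0.04 -0.16]
```

View pics/s16.png

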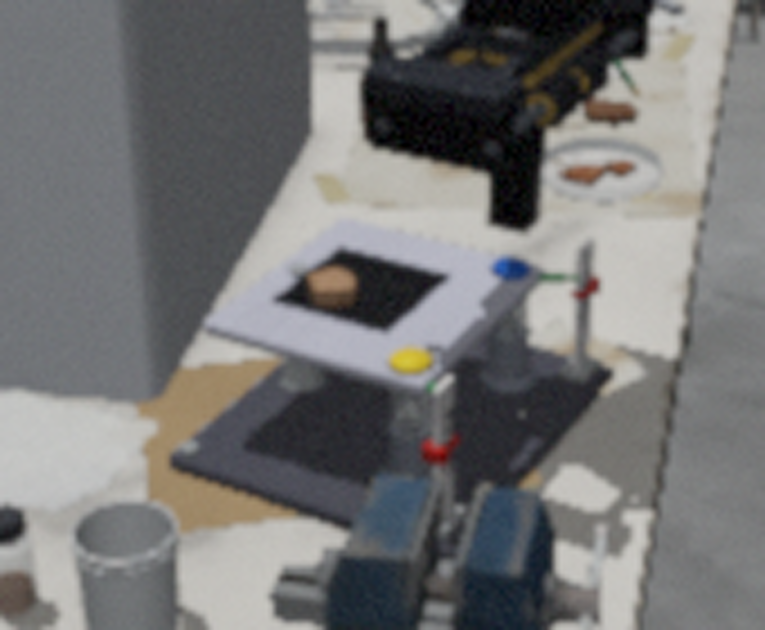

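View pics/c16.png

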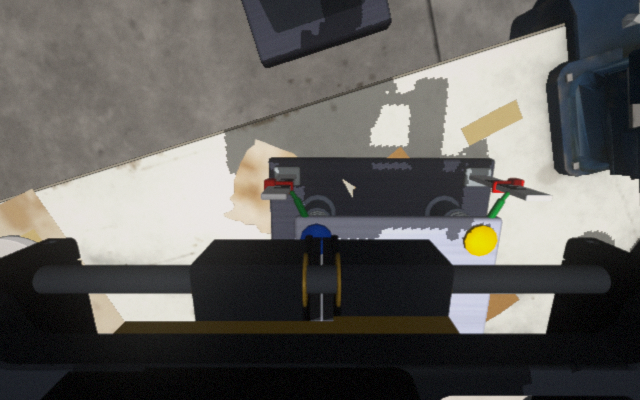

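Call:
jog_arm:
  targets:
    - [0,0,0,0.6,0,-0.15,0]
    - [0,0,0,0.6,0,0,0]
    - [0,0,0,0.6,0,0,0]
    - [0,0,0,0.5,0,0,0]
    - [0,0,0,0,0,0,0]

```text
time: 12.6
position: [0.4275, -0.0916, 0.0758]
tool_rot: [-0.993, 1.334, 0.994]
ft_force: [0.1, -0.2, 0.6]
grip_width: 0.006
```

Call:
jog_arm:
  targets:
    - [0,0,0,0.2,0,0,0]
    - [0,0,0,0.2,0,0,0]
    - [0,0,0,0.2,0,0,0]
    - [0,0,0,0.2,0,0,0]
    - [0,0,0,0,0,0,0]

```text
time: 13.22
position: [0.4278, -0.0919, 0.0684]
tool_rot: [-0.994, 1.334, 0.994]
ft_force: [-3.1, -0.8, 5.2]
grip_width: 0.007
```

```bash
for i in 17 18; do python3 c.py $i|head -1; python3 f.py b $i;done
```

```text
13.225 tip z 0.0494 [ 0.4278 -0.0919  0.0684] [-3.1 -0.8  5.2] turn [-0.001 -0.001 -1.   ]
17 [71.6 71.8 71.5 71.4 71.5 71.5 71.3 70.4 70.1 70.4  nan  nan  nan] 65.23 12 35.8
13.275 tip z 0.0494 [ 0.4278 -0.0918  0.0684] [-2.  -1.9  3.9] turn [-0.001 -0.001 -1.   ]
18 [71.6 71.6 71.6 71.6 71.7 71.2 71.5 70.7 70.6 70.3  nan  nan  nan] 64.9 13 35.8
```

Call:
jog_arm:
  targets:
    - [0,0,0,0.18,0,0,0]
    - [0,0,0,0.17,0,0,0]
    - [0,0,0,0,0,0,0]
    - [0,0,0,0,0,0,0]

```text
time: 13.82
position: [0.4277, -0.0919, 0.065]
tool_rot: [-0.994, 1.334, 0.994]
ft_force: [-2.9, -1.0, 4.8]
grip_width: 0.007
```

```bash
for i in 19 20 21; do python3 c.py $i|head -1; python3 f.py b $i;done; python3 m.py 21 b|grep red
```

```text
13.825 tip z 0.046 [ 0.4277 -0.0919  0.065 ] [-2.9 -1.   4.8] turn [-0.001 -0.001 -1.   ]
19 [67.8 67.8 67.5 67.5 67.2 67.2 66.9 66.2 65.8 65.7  nan  nan  nan] 64.99 11 35.7
13.875 tip z 0.0459 [ 0.4277 -0.0919  0.0649] [-3.4 -1.7  6.1] turn [-0.002 -0.001 -1.   ]
20 [68.  67.5 67.6 67.6 67.3 67.5 67.  66.3 66.1 66.3  nan  nan  nan] 64.32 11 35.7
13.925 tip z 0.0459 [ 0.4276 -0.0919  0.0649] [-3.8 -1.4  5.4] turn [-0.002 -0.001 -1.   ]
21 [67.7 67.8 67.6 67.6 67.3 67.3 67.1 66.1 66.  65.9  nan  nan  nan] 64.79 11 35.5
red y 72 n 47 x -83.1 z pct10/50/90 [64.2 65.2 66.4]
red y 75 n 24 x -84.0 z pct10/50/90 [64.1 65.  66.9]
red y 78 n 27 x -84.1 z pct10/50/90 [63.8 64.8 66.8]
red y 81 n 25 x -84.1 z pct10/50/90 [64.1 64.8 66.7]
red y 84 n 51 x -85.1 z pct10/50/90 [64.3 67.3 68.5]
red y 87 n 47 x -85.3 z pct10/50/90 [65.7 67.8 68.6]
red y 90 n 30 x -83.8 z pct10/50/90 [66.5 67.8 68.6]
```

Call:
jog_arm:
  targets:
    - [0,0,0,0.07,0,0,0]
    - [0,0,0,0,0,0,0]
    - [0,0,0,0,0,0,0]
    - [0,0,0,0,0,0,0]

```text
time: 14.48
position: [0.4276, -0.0919, 0.0642]
tool_rot: [-0.994, 1.334, 0.994]
ft_force: [-3.1, -1.4, 6.0]
grip_width: 0.004
```

```bash
for i in 22 23 24; do python3 c.py $i|head -1; python3 f.py b $i;done
```

```text
14.475 tip z 0.0452 [ 0.4276 -0.0919  0.0642] [-3.1 -1.4  6. ] turn [-0.002 -0.001 -1.   ]
22 [67.  67.1 67.  67.1 66.4 66.4 66.  65.4 65.4 64.7  nan  nan  nan] 64.78 11 35.6
14.525 tip z 0.0453 [ 0.4277 -0.0919  0.0643] [-2.1 -0.7  5.4] turn [-0.001 -0.001 -1.   ]
23 [67.4 66.9 66.9 66.6 66.7 66.2 66.1 65.1 65.4 65.2  nan  nan  nan] 65.09 11 35.4
14.575 tip z 0.0453 [ 0.4276 -0.0919  0.0643] [-3.2 -0.9  4.9] turn [-0.002 -0.001 -1.   ]
24 [67.  66.9 67.1 66.8 66.7 66.7 66.  65.3 65.2 65.1  nan  nan  nan] 64.62 11 35.6
```

Call:
jog_arm:
  targets:
    - [0,0,0,0.02,0,0,0]
    - [0,0,0,0,0,0,0]
    - [0,0,0,0,0,0,0]
    - [0,0,0,0,0,0,0]
    - [0,0,0,0,0,0,0]
    - [0,0,0,0,0,0,0]

```text
time: 15.38
position: [0.4276, -0.0919, 0.0641]
tool_rot: [-0.994, 1.334, 0.994]
ft_force: [-3.0, -1.9, 5.5]
grip_width: 0.007
```

```bash
for i in 25 26; do python3 c.py $i|head -1; python3 f.py b $i;done
```

```text
15.375 tip z 0.0451 [ 0.4276 -0.0919  0.0641] [-3.  -1.9  5.5] turn [-0.002 -0.001 -1.   ]
25 [66.8 66.7 66.6 66.7 66.4 66.5 65.8 64.9 64.9 65.2  nan  nan  nan] 64.86 12 35.8
15.425 tip z 0.045 [ 0.4276 -0.0919  0.064 ] [-3.  -0.6  5.3] turn [-0.002 -0.001 -1.   ]
26 [67.  66.8 66.8 66.6 66.5 66.1 65.8 64.9 64.6 64.7  nan  nan  nan] 64.69 12 35.1
```

Call:
jog_arm:
  targets:
    - [0,0,0,0,0,0,0]
    - [0,0,0,0,0,0,0]
    - [0,0,0,0,0,0,0]
    - [0,0,0,0,0,0,0]
    - [0,0,0,0,0,0,0]
    - [0,0,0,0,0,0,0]

```text
time: 16.23
position: [0.4276, -0.0919, 0.0641]
tool_rot: [-0.994, 1.334, 0.994]
ft_force: [-2.6, -0.6, 5.6]
grip_width: 0.005
```

```bash
for i in 27; do python3 c.py $i|head -1; python3 f.py b $i;python3 f.py y $i; done
```

```text
16.225 tip z 0.0451 [ 0.4276 -0.0919  0.0641] [-2.6 -0.6  5.6] turn [-0.002 -0.001 -1.   ]
27 [67.1 66.8 66.9 66.7 66.4 65.8 65.8 64.9 65.  64.7  nan  nan  nan] 64.67 12 35.2
27 [76.8 77.  76.6 76.7 77.  76.6 76.6 75.5 76.  75.4  nan  nan  nan] 57.33 54 35.1
```

Level and held for more than a second. I'll release now.

Call:
jog_arm:
  targets:
    - [0,0,0,-0.3,0,0,0]
    - [0,0,0,-0.3,0,0,0]
    - [0,0,0,-0.3,0,0,0]
    - [0,0,0,-0.4,0,0,0]
    - [0,0,0,-0.8,0,0,0]
    - [0,0,0,-2,0,0,0]
    - [0,0,0,-3,0,0,0]
    - [0,0,0,-3,0,0,0]
    - [0,0,0,0,0,0,0]
    - [0,0,0,0,0,0,0]

```text
time: 17.52
position: [0.4277, -0.0913, 0.1644]
tool_rot: [-0.993, 1.334, 0.994]
ft_force: [-0.7, 0.2, -0.0]
grip_width: 0.006
```

```bash
python3 c.py 28; python3 f.py y 28;python3 f.py b 28
python3 - <<'E'
from h import *
im,d=get_image('side');a=im[150:290,230:400,::-1];cv2.imwrite('pics/s28.png',cv2.resize(a,None,fx=4.5,fy=4.5,interpolation=cv2.INTER_CUBIC))
o=np.load('side0.npz')['im'];print(get_state()['time'])
E
```

```text
17.525 tip z 0.1454 [ 0.4277 -0.0913  0.1644] [-0.7  0.2 -0. ] turn [-0.002 -0.    -1.   ]
yellow (453, [445.21, 213.12], [433, 202, 25, 24]) [0.4604 0.0117 0.084 ]
blue (426, [319.84, 212.38], [308, 201, 24, 24]) [ 0.4287 -0.0922  0.084 ]
red (58, [289.05, 169.64], [281, 168, 20, 5]) [ 0.3888 -0.1102  0.056 ]
red (54, [461.2, 172.04], [457, 169, 14, 9]) [0.4366 0.0423 0.056 ]
red (29, [475.86, 169.52], [472, 168, 8, 4]) [0.4381 0.0557 0.056 ]
green (98, [307.18, 186.61], [301, 176, 13, 20]) [ 0.4057 -0.097   0.074 ]
green (92, [458.55, 186.71], [452, 176, 16, 20]) [0.4438 0.0307 0.074 ]
28 [76.7 76.9 77.1 77.  76.8 76.9 76.9 75.6 75.9  nan  nan  nan  nan] 57.26 21 35.0
28 [76.9 77.1 76.7 76.9 77.1 77.  76.8 76.6 75.6  nan  nan  nan  nan] 64.66 6 35.2
17.625
```

View pics/s28.png

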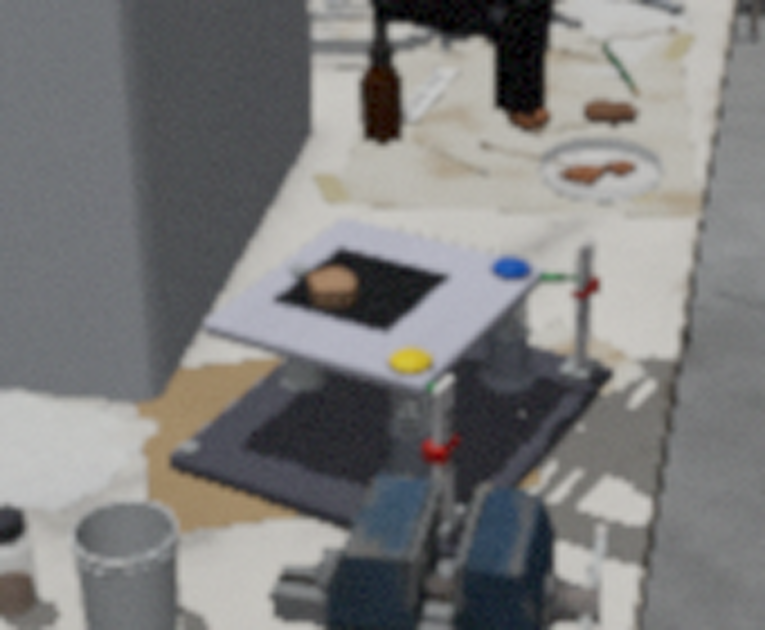

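The side view shows both corners up, the sherd in its place, the surroundings unchanged and the gripper clear.

```bash
python3 -c "
from bench import *
print(close_job())"
```

```text
the job is handed in; nothing more can be done
None
```

I pressed the yellow pad first, then the blue pad, each with the closed fingertips. Each pointer was brought level with its red mark, held for more than a second, and released slowly. The job was handed in at about 17.6 s.

- **Yellow:** the pointer tip dropped about 18.7 mm, against about 18.6–18.7 mm measured to the mark. The press force was about 6 N.
- **Blue:** the pointer tip dropped about 11.3 mm, against about 11.3 mm to the mark. The press force was about 5.5 N.
- **Accuracy:** these come from the wrist camera's depth readings, good to a few tenths of a millimetre. I saw no overrun beyond that.
- **Last checks:** both pointers are back at their rest height. In the side picture the sherd lies where it was on the plate, and the jar, vial, dropper and dish look undisturbed. The gripper is clear of everything, with no contact force.

Two readings did not match what I expected:

- **Fingertips:** the closed fingertips met the pad with the TCP about 10 mm below the pad top, not 19 mm above it as the description implies. I went by force and camera instead.
- **Side camera:** its view of the yellow pad was 6–9 mm off from the top and wrist cameras, so I used the wrist camera.

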